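Bring a gel tray on the lifter to just above the staining dish

ROBOT

A 6-joint arm with a two-finger parallel gripper is mounted at the origin on a cart in front of the work surface, level with it; the furniture and walls round the work are solid. World frame = base frame: x ahead of the robot, y to its left, z up, the work surface at z = 0. Lengths are in m, angles in rad, forces in N, time in s.
With the tool pointing down it reaches from about 0.35 to 0.775 m from the base axis. Payload 5.5 kg.
Tool frame: the origin (TCP) lies at the very end of the fingers, on their centre line; the grasp point (between the pads) lies 19 mm behind it; z points along the fingers, y is the line along which they close (so a half turn about z gives the same grasp; the last joint's range is limited). The gripper opens to 85 mm and grips with 20 to 120 N. Pads are 22 mm wide; open, the fingers measure 114 mm over their backs; the gripper's body (76 mm by 85 mm) begins 54 mm behind the grasp point. The pads swing forward as they close: fully open they stand 13 mm farther back than shut.
Start: joints at [1.078, 0.313, 0.046, 1.304, 0, 1.431], TCP at [0.199, 0.54, 0.231] pointing down, gripper open.
Joint ranges: [-2.76, 2.76], [-0.86, 1.69], [-1.03, 1.26], [-2.2, 2.34], [-1.47, 1.5], [-3.14, 3.14]. Speed limits (rad/s): [2.57, 2.57, 3.14, 3.14, 3.14, 3.14].

INTERFACE

Orientations are given as a unit quaternion [w, x, y, z].
In Python, from workcell import get_state, read_camera, calibration, hand_in gives the robot as it stands.
- The arm moves only by the tool drive_tool, never from a script. Its argument "deltas" is a list that holds one entry, the list of rows, each a list of 7 numbers: the closure in counts, from 0 (fully open) to 255 (shut), then the shift along the tool's x, y, z in m, then the turn, a rotation vector about the tool's x, y, z in degrees. A call has 1 to 12 rows; each row is the pose to reach, as a shift and turn from the pose commanded when the call began, along the tool's axes at that moment; what a row does not reach only later rows make up. A row lasts 1/8 s, in which the tool goes at most 62.5 mm and 10.7 degrees, less where a joint would pass 70% of its speed; a pose out of reach is approached as far as the arm can. A call with a gripper value outside its range is refused whole. The fingers move at their own pace and stop on an object; "newtons" is the grip in N (left out, the last holds). Time passes only in rows, so rows that repeat a pose let the fingers close. It gives the time, the measured TCP pose, the force, the opening and the grip force at its end, in the units of the state.
- get_state(): the state, without advancing time (a new reading comes with each control period).
- read_camera(name): name is "side" or "top" or "wrist"; returns (picture, depth): 384x512x3 uint8, red, green, blue; 384x512 float32, m along the optical axis (not along the pixel's ray), 0 where there is no reading.
- calibration(name): a dict with "mtx" (3x3 intrinsics, pixels), "world_from_camera" (4x4, takes a point from camera to world coordinates). Camera axes: x right, y up, looking along -z (the intrinsics and any distortion apply to the point x, -y, -z); pixel columns grow to the right and rows downward; lengths in m; the calibration is good to about 2 mm. A picture is of the moment at which its call begins: read the wrist's pose just before it. calibration takes no time and is no camera call; for the wrist camera it gives the pose at the moment of the call.
- hand_in(): hands the job in; it is judged then, once.
The state is a dict: "clock": time; "joint_pos": joint angles; "qvel": joint speeds; "tau": joint torques, N m; "tcp_pos": TCP position; "orientation": TCP orientation; "wrist_force": force on the tool from outside, world axes, zero at the start; "ft_torque": the same for the moment, N m; "finger_gap": finger opening in m; "grip_force": force on a finger pad.
Only numpy, scipy, OpenCV 4.12 (cv2) and the standard library are available. Lean on these libraries where they do the work, as an engineer would, in place of code of your own. Each camera call takes 0.05 s, during which the arm holds its last target. There are 200 camera calls.

TASK

Take the slotted steel lifter by its black grip, slide its blade under the clear gel tray in the parking stand and lift the tray out without the gripper touching it. Carry it level over the empty red tank, so that drips fall there, to the white staining dish and stop with tray and lifter one to two centimetres above the rim, level, long side along the dish's long side and centred so that the tray could go straight down inside. Finish there, still holding it, ready for the dip: nothing touches the dish, and dish, tank, timer, brown bottle and forceps stay where they are.

Things in the scene. Friction and masses are not known exactly. Their poses are not given: they have to be found in the camera images.
- lifter: Gel lifter, 0.16 kg, standing on its slotted steel blade. Origin: blade underside, straight below the grip; x to the blade's tip, z up along the grip. Blade 56 wide (y), 3 thick, x -10 to 142. Upright black grip, flat sides, 24 (x) by 20 (y), z 55 to 121, on a steel neck 4 (x) by 26 at x = 0. A carried tray is best centred at x = 76, its near edge 18 ahead of the neck
- lifter_grip (a point): Middle of the lifter's black grip, 98 above the blade's underside (grip 24 by 20 there, top at 121); axes as the lifter's
- stand: Blue metal parking stand, fixed. Origin: middle of underside, on the bench. 124 (x) by 120 (y). Two shelves along x, tops at z = 30, 36 to 51 either side of the middle line; between them a tunnel 72 wide, floor z = 7, open at both ends. Side lips to z = 38, end stops to z = 40 at x = +58 over the shelves only. The blade enters from the -x end, pointing to +x
- gel_tray: Clear gel tray, 0.09 kg, 96 (x) by 112 (y, long side) by 20 high: floor 4 thick, walls along y at x = +-48, open at both y ends. Origin: middle of underside. Lies on the stand's shelves, underside 30 above the bench, long side along the stand's x axis, centred on the stand within 3
- dish: White staining dish, open at the top, 186 (x, long side) by 136 (y), rim 42 above the bench, walls 4 thick, corners rounded 14. Loose, 0.45 kg. Origin: middle of its underside on the bench; z up
- tank: Red clear-plastic electrophoresis tank, empty, without lid, 208 (x) by 135 (y), highest point 102 above the bench; stands between the stand and the dish. Loose. Origin: middle of its underside
- timer: White laboratory timer, 64 by 64 by 19, loose on the bench beyond the dish; leave alone. Origin: middle of its underside
- bottle_amber: Brown bottle with black cap, 56 diameter, 124 tall, beyond the dish; leave alone. Origin: middle of its underside
- forceps: Steel forceps 120 long, 10 wide, 8 high, lying on the bench on the robot's side of the stand; leave alone. Origin: middle of its underside
Not all that is in view belongs to the job. What is shaped like the gel_tray but turquoise is not meant.

How it is judged:
On the way, in this order (a step that is already met when the one before it is completed fails the run):
1. the tray rides on the lifter's blade, lifted at least 25 mm clear of the stand's shelves (z of gel_tray in the frame of stand above 0.055 m and contact force between gel_tray and lifter above 0.3 N and contact force between gel_tray and stand below 0.1 N and contact force between the fingers and lifter above 1 N), for 0.2 s.
2. the tray on the lifter passes over the tank: the tray's middle is above the tank's outline and higher than 100 mm (x of gel_tray in the frame of tank between -0.11 and 0.11 m and y of gel_tray in the frame of tank between -0.07 and 0.07 m and height (world z) of gel_tray above 0.1 m and contact force between gel_tray and lifter above 0.1 N), for 0.05 s.
At the end, for the whole second after the job is handed in: The tray lies on the held lifter: middle within 25 mm along and 10 mm across of the dish's middle, underside 6 to 38 mm above the rim, long sides parallel within 0.1 rad, level within 0.08 rad, slower than 20 mm/s; neither tray nor lifter touches the dish (x of gel_tray in the frame of dish between -0.025 and 0.025 m and y of gel_tray in the frame of dish between -0.01 and 0.01 m and z of gel_tray in the frame of dish between 0.048 and 0.08 m and angle between the y axis of gel_tray and the x axis of dish, either way round below 0.1 rad and angle between gel_tray's own z axis and vertical below 0.08 rad and angle between dish's own z axis and vertical below 0.03 rad and linear speed of gel_tray below 0.02 m/s and contact force between gel_tray and lifter above 0.3 N and contact force between the fingers and lifter above 1 N and contact force between each of gel_tray, lifter and dish below 0.05 N); the arm keeps its last pose, push and grip.
It fails at once if the robot touches the gel tray (contact force between any of the fingers, the arm and gel_tray above 0.5 N).
It fails at once if the tray is tipped by more than 0.3 rad (the gel would slide off) (angle between gel_tray's own z axis and vertical above 0.3 rad).
It fails at once if the dish is shifted by more than 15 mm (distance of dish from where it was at the start of the episode above 0.015 m).
It fails at once if the tank, timer, brown bottle or forceps is shifted by more than 15 mm (distance of any of tank, timer, bottle_amber, forceps from where it was at the start of the episode above 0.015 m).
It also fails if it takes over 72 s, if anything falls off the work surface, if the arm or the gripper's body presses on something with over 40 N, if the wrist force passes 120 N, or if a joint passes its speed limit or range.

## Working session

There is one attempt and no reset: what is moved stays moved. The work goes in short steps, Python scripts to look and compute and a tool call to move; the robot and the scene stay as the last step left them, time stands still between calls to the robot, and variables do not carry over. Pictures are saved under pics/ and viewed, at most 14 in all, crops included, and the job is handed in when it is done.

Besides the shell and the picture viewer there is one more tool, called after "Call:" in YAML: its name, and indented under it one key for each argument. drive_tool: Moves the arm, as the interface text tells. Its arguments: {"type":"object","properties":{"deltas":{"type":"array","items":{"type":"array","items":{"type":"array","items":{"type":"number"}}}},"newtons":{"type":"number"}},"required":["deltas"]}

```bash
ls; mkdir -p pics
python3 - <<'E'
from workcell import *
import cv2,numpy as np
s=get_state();print(s['tcp_pos'],s['orientation'],s['clock'])
for n in ['top','side']:
    p,d=read_camera(n);cv2.imwrite(f'pics/{n}0.png',cv2.cvtColor(p,cv2.COLOR_RGB2BGR));np.savez(f'{n}0.npz',p=p,d=d)
    c=calibration(n);print(n,np.round(c['mtx'],1).tolist(),np.round(c['world_from_camera'],3).tolist(),[k for k in c])
E
```

```text
pics
[0.19845491 0.53914063 0.23043069] [-2.64254199e-04  1.75484416e-01  9.84481810e-01 -8.46055544e-04] 0.0
top [[470.1, 0.0, 253.0], [0.0, 470.1, 186.4], [0.0, 0.0, 1.0]] [[0.234, 0.877, -0.419, -0.309], [-0.972, 0.207, -0.109, -0.251], [-0.009, 0.433, 0.901, 1.796], [0.0, 0.0, 0.0, 1.0]] ['mtx', 'world_from_camera']
side [[386.7, 0.0, 253.2], [0.0, 386.7, 188.7], [0.0, 0.0, 1.0]] [[-0.986, 0.086, -0.145, 0.256], [-0.168, -0.569, 0.805, 1.226], [-0.013, 0.818, 0.575, 0.989], [0.0, 0.0, 0.0, 1.0]] ['mtx', 'world_from_camera']
```

View pics/top0.png

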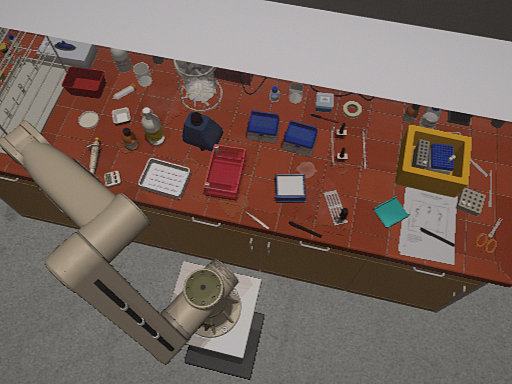

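View pics/side0.png

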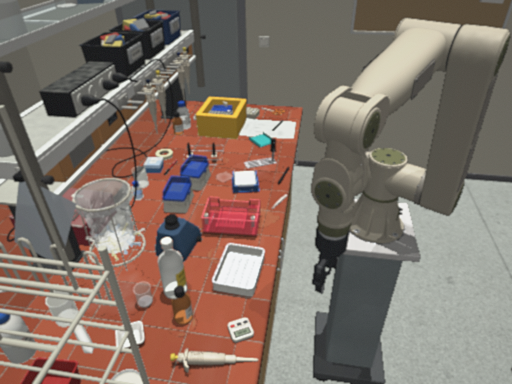

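Top view: dish (164,177), tank (226,171), blue stand with clear/white tray (290,187), lifter blade (333,205) with grip (343,213), forceps (258,219). The turquoise tray at (392,212) is the decoy. Two blue boxes at (263,124) and (299,136) aren't the stand because they are deep and have no tray. The enlarged crop should confirm this.

```bash
cat > h.py <<'E'
import cv2,numpy as np
from workcell import *
def ray(c,u,v):
    k=c['mtx'];T=np.array(c['world_from_camera'])
    d=np.array([(u-k[0][2])/k[0][0],-(v-k[1][2])/k[1][1],-1.])
    return T[:3,3],T[:3,:3]@d
def onplane(c,u,v,z):
    o,d=ray(c,u,v);return o+d*(z-o[2])/d[2]
def cloud(c,d):
    v,u=np.mgrid[:d.shape[0],:d.shape[1]];k=c['mtx'];T=np.array(c['world_from_camera'])
    P=np.stack([(u-k[0][2])/k[0][0]*d,-(v-k[1][2])/k[1][1]*d,-d],-1)
    return P@T[:3,:3].T+T[:3,3]
def save(n,p,box=None,f=1):
    if box: p=p[box[1]:box[3],box[0]:box[2]]
    cv2.imwrite('pics/'+n,cv2.cvtColor(cv2.resize(p,None,fx=f,fy=f,interpolation=cv2.INTER_CUBIC),cv2.COLOR_RGB2BGR))
E
python3 - <<'E'
from h import *
z=np.load('top0.npz');p,d=z['p'],z['d'];c=calibration('top')
save('crop1.png',p,(230,150,430,250),4)
P=cloud(c,d)
for n,(u,v) in dict(dish=(164,177),tank=(226,171),stand=(290,187),blade=(333,203),grip=(343,213),gripl=(343,209),forceps=(258,219),turq=(392,212),bench=(310,205),timer=(112,178)).items():
    print(n,np.round(P[v,u],3),np.round(onplane(c,u,v,0),3))
hsv=cv2.cvtColor(p,cv2.COLOR_RGB2HSV)
for n,(u,v) in dict(dish=(164,177),tank=(226,171),tray=(290,187),stand=(278,198),bench=(310,205),blade=(333,203),grip=(343,213)).items(): print(n,hsv[v,u])
E
```

```text
dish [0.48  0.346 0.007] [0.483 0.349 0.   ]
tank [0.555 0.091 0.033] [0.572 0.097 0.   ]
stand [ 0.536 -0.188  0.051] [ 0.56  -0.187  0.   ]
blade [ 0.531 -0.376 -0.004] [ 0.529 -0.376  0.   ]
grip [ 0.442 -0.412  0.115] [ 0.494 -0.423  0.   ]
gripl [ 0.455 -0.408  0.125] [ 0.511 -0.42   0.   ]
forceps [ 0.385 -0.089  0.007] [ 0.387 -0.088  0.   ]
turq [ 0.541 -0.617  0.007] [ 0.545 -0.618  0.   ]
bench [ 0.499 -0.284 -0.003] [ 0.498 -0.284 -0.   ]
timer [0.417 0.554 0.023] [0.427 0.565 0.   ]
dish [ 14  31 125]
tank [178 179 144]
tray [ 10   9 179]
stand [153 122  25]
bench [  6 166 117]
blade [  3  25 122]
grip [ 10 159  24]
```

View pics/crop1.png

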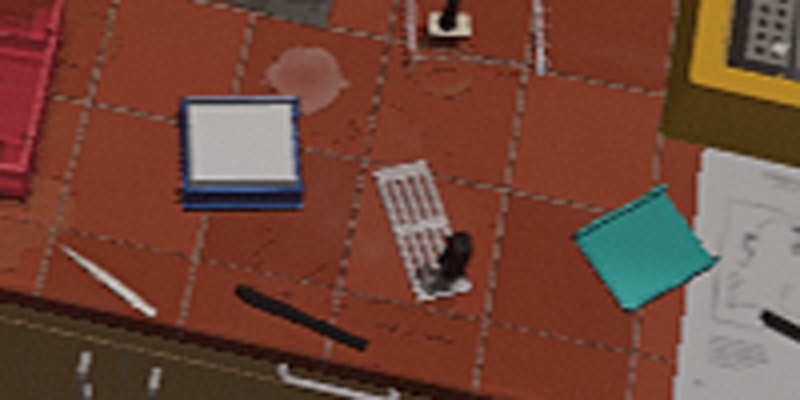

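The crop shows the tray with its pale gel lying in the blue stand (crop 243,142), so it is the one meant. The turquoise tray (645,245) is excluded. The lifter blade runs from (400,170) to (445,295), with the grip at (455,255). Next I'll get metric outlines.

Run:
```python
from h import *
z=np.load('top0.npz');p,d=z['p'],z['d'];c=calibration('top')
hsv=cv2.cvtColor(p,cv2.COLOR_RGB2HSV).astype(int);H,S,V=[hsv[...,i] for i in range(3)]
def fit(n,m,box,h):
    mm=np.zeros(m.shape,np.uint8);x0,y0,x1,y1=box;mm[y0:y1,x0:x1]=m[y0:y1,x0:x1]*255
    mm=cv2.morphologyEx(mm,cv2.MORPH_CLOSE,np.ones((5,5)))
    k,l,st,ce=cv2.connectedComponentsWithStats(mm);i=1+st[1:,4].argmax()
    v,u=np.nonzero(l==i);Q=np.array([onplane(c,a,b,h)[:2] for a,b in zip(u,v)],np.float32)*1000
    r=cv2.minAreaRect(Q);print(n,st[i],np.round(r[0]),np.round(r[1]),round(r[2],1))
notred=(S<90)&(V>70)
fit('tray',notred,(268,165,312,205),.045)
fit('stand',(((H>100)&(H<165)&(S>70))|notred),(268,165,312,210),.03)
fit('dish',notred,(130,150,195,202),.04)
fit('tank',(H>165)&(S>150)&(V>90),(195,140,252,205),.06)
fit('blade',notred,(318,185,350,228),.002)
fit('timer',notred,(100,166,124,188),.019)
for r in [(163,168)]:pass
save('crop2.png',p,(130,130,330,230),4)
P=cloud(c,d)
m=(P[...,2]>.06)&(P[...,1]<-.35)&(P[...,1]>-.46)&(P[...,0]>.38)&(P[...,0]<.55)
Q=P[m];print(len(Q),Q.mean(0),Q.min(0),Q.max(0))
```

```text
tray [268 170  41  27 672] [ 548. -179.] [129. 152.] 26.3
stand [268 170  41  36 867] [ 545. -184.] [154. 153.] 26.3
dish [ 138  154   53   45 1612] [472. 333.] [202. 173.] 88.9
tank [ 204  144   42   55 1465] [543.  92.] [238. 142.] 4.3
blade [323 190  25  35 428] [ 513. -386.] [153.  58.] 27.5
timer [100 171  21  17 243] [413. 565.] [66. 88.] 30.3
78 [ 0.4481326  -0.41734697  0.09912596] [ 0.43687821 -0.43155911  0.06207786] [ 0.46329925 -0.40524842  0.12804907]
```

View pics/crop2.png

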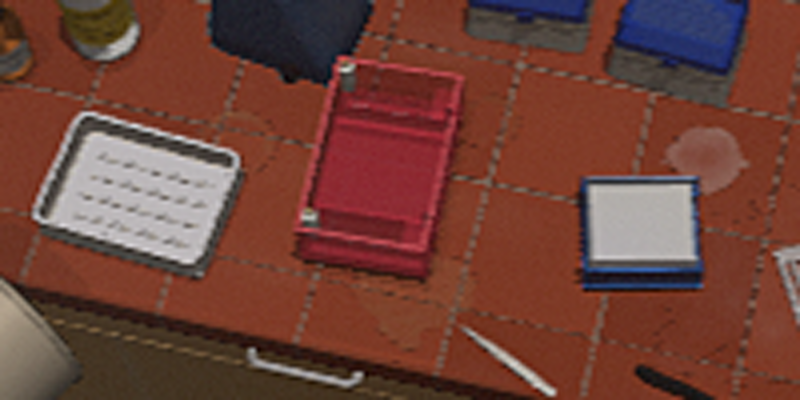

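Crop 2 shows three things clearly:
- **Dish:** corners about (85,115), (238,155), (200,272) and (38,215).
- **Tank:** corners (340,60), (465,75), (430,270) and (300,255).
- **Stand:** rim (583,178) to (697,178) and (585,285) to (703,285).

Run:
```python
from h import *
c=calibration('top')
def q(name,pts,h):
    Q=np.array([onplane(c,130+a/4,130+b/4,h)[:2] for a,b in pts])*1000
    print(name,np.round(Q).tolist(),'mid',np.round(Q.mean(0)),[ (round(float(np.hypot(*e))),round(float(np.degrees(np.arctan2(e[1],e[0]))))) for e in np.roll(Q,-1,0)-Q])
q('dish',[(80,113),(243,152),(203,265),(33,215)],.042)
q('stand',[(581,178),(699,178),(705,272),(583,272)],.035)
q('tray',[(586,180),(697,180),(697,265),(586,265)],.05)
q('tank',[(335,60),(465,72),(428,252),(297,238)],.09)
W=np.array(calibration('wrist')['world_from_camera']);s=get_state()
from scipy.spatial.transform import Rotation as R
q_=s['orientation'];T=np.eye(4);T[:3,:3]=R.from_quat([*q_[1:],q_[0]]).as_matrix();T[:3,3]=s['tcp_pos']
print(np.round(np.linalg.inv(T)@W,3),calibration('wrist')['mtx'])
g=np.array([.505,-.25,.33]);print(T[:3,:3].T@(g-T[:3,3]), T[:3,:3].round(3))
```

```text
dish [[536.0, 421.0], [531.0, 238.0], [395.0, 240.0], [409.0, 429.0]] mid [468. 332.] [(183, -92), (135, 179), (190, 86), (127, -4)]
stand [[586.0, -116.0], [614.0, -237.0], [509.0, -263.0], [481.0, -141.0]] mid [ 548. -189.] [(124, -77), (108, -166), (125, 103), (108, 13)]
tray [[577.0, -123.0], [604.0, -235.0], [508.0, -253.0], [482.0, -143.0]] mid [ 543. -189.] [(116, -77), (97, -169), (113, 103), (97, 12)]
tank [[635.0, 162.0], [652.0, 25.0], [442.0, 11.0], [426.0, 143.0]] mid [539.  85.] [(138, -83), (211, -176), (133, 97), (209, 5)]
[[ 0.     0.966  0.26   0.065]
 [ 1.     0.    -0.002 -0.001]
 [-0.002  0.26  -0.966 -0.143]
 [ 0.     0.     0.     1.   ]] [[277.05554256   0.         251.7434698 ]
 [  0.         277.05554256 190.77073073]
 [  0.           0.           1.        ]]
[-0.56027796 -0.63483502 -0.09858163] [[-0.938  0.346 -0.001]
 [ 0.346  0.938 -0.001]
 [ 0.    -0.002 -1.   ]]
```

Call:
drive_tool:
  deltas:
    - [[0,-0.404,-0.373,-0.1,0,0,60],[0,-0.404,-0.373,-0.1,0,0,60],[0,-0.404,-0.373,-0.1,0,0,60],[0,-0.404,-0.373,-0.1,0,0,60],[0,-0.404,-0.373,-0.1,0,0,60],[0,-0.404,-0.373,-0.1,0,0,90],[0,-0.404,-0.373,-0.1,0,0,90],[0,-0.404,-0.373,-0.1,0,0,90],[0,-0.404,-0.373,-0.1,0,0,100],[0,-0.569,-0.792,-0.07,0,0,110],[0,-0.569,-0.792,-0.07,0,0,120],[0,-0.569,-0.792,-0.07,0,0,133]]

```text
clock: 1.6
tcp_pos: [0.4527, -0.139, 0.3184]
orientation: [-0.0, 0.965, 0.263, 0.0]
wrist_force: [0.6, 0.5, 0.2]
finger_gap: 0.0854
grip_force: 0.0
```

```bash
cat >> h.py <<'E'
from scipy.spatial.transform import Rotation as R
def tool():
    s=get_state();q=s['orientation'];return np.array(s['tcp_pos']),R.from_quat([*q[1:],q[0]]).as_matrix()
def to(goal,yaw):
    "shift and turn (tool axes) to put TCP at goal, pointing down, tool x at yaw deg"
    t,M=tool();a=np.radians(yaw);x=np.array([np.cos(a),np.sin(a),0]);z=np.array([0,0,-1.])
    G=np.stack([x,np.cross(z,x),z],1)
    print('now',t.round(4),'yaw',np.degrees(np.arctan2(M[1,0],M[0,0])).round(2),'shift',(M.T@(np.array(goal)-t)).round(4),'turn',np.degrees(R.from_matrix(M.T@G).as_rotvec()).round(2))
E
python3 -c "
from h import *
print(get_state());to([.46,-.40,.30],27)"
```

```text
{'clock': 1.6, 'joint_pos': array([-4.67836293e-01,  1.03907905e-01, -6.35135998e-03,  1.46081163e+00,
        3.05201175e-04,  2.14123885e+00]), 'qvel': array([-0.98857972,  0.25497572,  0.19777409, -0.0579747 ,  0.00135471,
        0.50450374]), 'tau': array([  4.03063774, -39.19269919,  28.92023921,   0.68455311,
        -0.14016496,  -0.55536808]), 'tcp_pos': array([ 0.45274917, -0.13901623,  0.3184061 ]), 'orientation': array([-2.05266702e-04,  9.64762042e-01,  2.63123850e-01,  3.02918622e-07]), 'wrist_force': array([0.60322919, 0.45137488, 0.24164277]), 'ft_torque': array([ 0.03598142, -0.05863155, -0.01708085]), 'grip_force': 0.0, 'finger_gap': 0.08539838103544}
now [ 0.4527 -0.139   0.3184] yaw 30.51 shift [-0.1263  0.2285  0.0183] turn [-0.02 -0.01  3.51]
```

Call:
drive_tool:
  deltas:
    - [[0,-0.03,0.056,0.01,0,0,2],[0,-0.06,0.112,0.015,0,0,3.5],[0,-0.091,0.168,0.018,0,0,3.5],[0,-0.091,0.168,0.018,0,0,3.5],[0,-0.091,0.168,0.018,0,0,3.5]]

```text
clock: 2.22
tcp_pos: [0.4608, -0.3279, 0.3]
orientation: [-0.001, 0.972, 0.236, -0.0]
wrist_force: [-0.4, -0.5, -0.1]
finger_gap: 0.0858
grip_force: 0.0
```

Run:
```python
from h import *
c=calibration('wrist');p,d=read_camera('wrist');np.savez('w1.npz',p=p,d=d,m=c['mtx'],W=c['world_from_camera'])
save('w1.png',p,None,1.5);print(tool()[0])
```

```text
[ 0.46097541 -0.32712838  0.3005229 ]
```

View pics/w1.png

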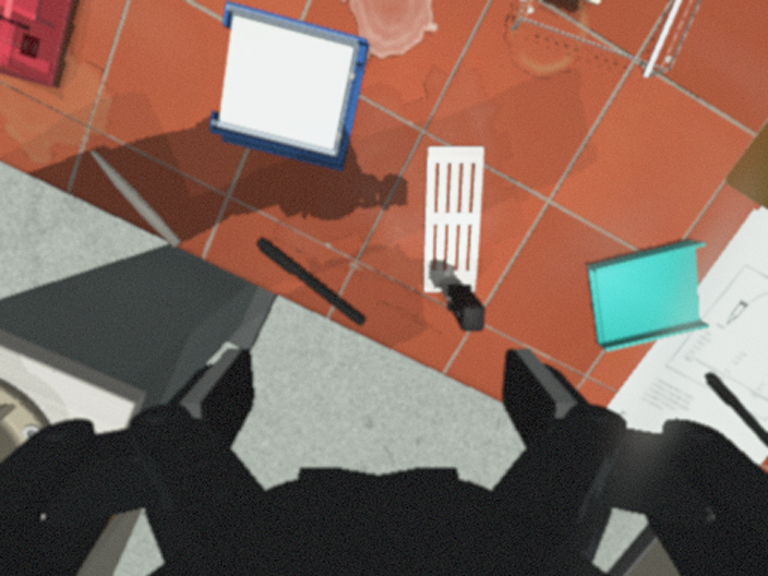

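Wrist view: the blade runs from (428,148)-(484,148) down to (425,290)-(478,292), with the grip top at (470,318). The stand's end-stop tabs are at its left end, (228,10) and (215,122), so the blade enters from the right, the lifter's side. Next I'll measure.

```bash
cat >> h.py <<'E'
def rect(c,m,box,h,name,close=5):
    mm=np.zeros(m.shape,np.uint8);x0,y0,x1,y1=box;mm[y0:y1,x0:x1]=m[y0:y1,x0:x1]*255
    mm=cv2.morphologyEx(mm,cv2.MORPH_CLOSE,np.ones((close,close)))
    k,l,st,ce=cv2.connectedComponentsWithStats(mm);i=1+st[1:,4].argmax()
    ct=max(cv2.findContours((l==i).astype(np.uint8),cv2.RETR_EXTERNAL,2)[0],key=len)[:,0]
    Q=np.array([onplane(c,a,b,h)[:2] for a,b in ct],np.float32)*1000
    r=cv2.minAreaRect(Q);print(name,st[i],np.round(r[0],1),np.round(r[1],1),round(r[2],1));return r
E
python3 - <<'E'
from h import *
z=np.load('w1.npz');p,d=z['p'],z['d'];c=dict(mtx=z['m'],world_from_camera=z['W'])
hsv=cv2.cvtColor(p,cv2.COLOR_RGB2HSV).astype(int);H,S,V=[hsv[...,i] for i in range(3)]
w=(S<70)&(V>120);bl=(H>95)&(H<140)&(S>90)
rect(c,w,(270,85,335,200),.002,'blade',7)
rect(c,w,(140,2,245,115),.05,'gel?')
rect(c,w|bl,(135,0,250,115),.034,'stand+tray')
P=cloud(c,d)
for u,v in [(190,55),(170,15),(157,8),(146,80),(235,60),(313,210),(306,200),(300,60),(237,25),(228,110),(200,98)]:print((u,v),P[v,u].round(4))
m=(P[...,2]>.11)&(P[...,2]<.135)&(V<60);m[:, :290]=0;m[:,330:]=0;m[225:]=0
print('griptop',m.sum(),np.median(P[m],0));
v,u=np.nonzero(m);print(cv2.minAreaRect((P[m][:,:2]*1000).astype(np.float32)))
E
```

```text
blade [ 272   85   63  110 3506] [ 512.4 -380.1] [165.   96.8] 18.0
gel? [ 140    0  105  104 7029] [ 558.4 -190.4] [115.2 120.4] 13.8
stand+tray [ 135    0  115  113 8367] [ 550.7 -193.4] [138.2 150.3] 25.2
(190, 55) [ 0.551  -0.1893  0.0409]
(170, 15) [ 0.582  -0.1477  0.0421]
(157, 8) [ 0.581  -0.132   0.0471]
(146, 80) [ 0.4947 -0.1458  0.0328]
(235, 60) [ 0.5774 -0.2406  0.0079]
(313, 210) [ 0.4549 -0.416   0.1206]
(306, 200) [ 0.4592 -0.4069  0.105 ]
(300, 60) [ 0.622  -0.3243  0.0007]
(237, 25) [ 0.6122 -0.2283  0.0376]
(228, 110) [ 0.5105 -0.262   0.0065]
(200, 98) [ 0.5074 -0.2217  0.0307]
griptop 143 [ 0.45644515 -0.4136908   0.11936152]
((454.3195495605469, -418.0767517089844), (21.316184997558594, 18.04724884033203), 27.821258544921875)
```

Run:
```python
from h import *
z=np.load('w1.npz');p,d=z['p'],z['d'];c=dict(mtx=z['m'],world_from_camera=z['W'])
hsv=cv2.cvtColor(p,cv2.COLOR_RGB2HSV).astype(int);H,S,V=[hsv[...,i] for i in range(3)]
P=cloud(c,d)
q=[onplane(c,a/1.5,b/1.5,.003)[:2]*1000 for a,b in [(428,148),(484,148),(478,292),(425,291)]];q=np.array(q)
print(q.round(1),q.mean(0).round(1),[round(float(np.degrees(np.arctan2(*e[::-1]))),1) for e in (q[0]-q[3],q[1]-q[2])],[np.hypot(*e).round() for e in (q[0]-q[3],q[1]-q[2],q[0]-q[1])])
near=(abs(P[...,0]-.55)<.11)&(abs(P[...,1]+.19)<.1)
for n,m in dict(gel=near&(S<60)&(V>140)&(P[...,2]>.036),all30=near&(P[...,2]>.027)).items():
    m=cv2.morphologyEx(m.astype(np.uint8),cv2.MORPH_OPEN,np.ones((3,3)))>0
    r=cv2.minAreaRect((P[m][:,:2]*1000).astype(np.float32));print(n,m.sum(),np.round(r[0],1),np.round(r[1],1),round(r[2],2),np.median(P[m][:,2]))
m=near&(H>95)&(H<140)&(S>90)&(P[...,2]>.004)
r=cv2.minAreaRect((P[m][:,:2]*1000).astype(np.float32));print('blue',m.sum(),np.round(r[0],1),np.round(r[1],1),round(r[2],2))
a=np.radians(103);X=np.array([np.cos(a),np.sin(a)]);Y=np.array([-X[1],X[0]])
loc=(P[...,:2]-np.array([.5465,-.1893]))@np.stack([X,Y],1)*1000
# lip/inside profile: blue points coordinates in stand frame by height band
for lo,hi in [(.004,.012),(.027,.034),(.035,.046)]:
    k=m&(P[...,2]>lo)&(P[...,2]<hi)
    if k.sum():print(lo,hi,k.sum(),np.percentile(loc[k],[1,10,50,90,99],axis=0).round().T.tolist())
```

```text
[[ 564.8 -331.3]
 [ 590.6 -381.3]
 [ 458.6 -453.3]
 [ 432.8 -401.1]] [ 511.7 -391.7] [27.9, 28.6] [np.float64(149.0), np.float64(150.0), np.float64(56.0)]
gel 6205 [ 549.2 -190.8] [ 94.4 108.7] 13.71 0.04139044318952506
all30 13567 [ 515.1 -205.3] [182.5 138. ] 14.03 0.04296137469122757
blue 1341 [ 515.4 -205.3] [179.8 134.1] 14.02
0.004 0.012 565 [[-62.0, -61.0, -56.0, 31.0, 55.0], [-44.0, -31.0, 28.0, 56.0, 57.0]]
0.027 0.034 184 [[-63.0, -62.0, -57.0, 35.0, 57.0], [-54.0, -50.0, 42.0, 48.0, 49.0]]
0.035 0.046 420 [[-62.0, -51.0, 5.0, 57.0, 59.0], [-56.0, -55.0, 49.0, 51.0, 52.0]]
```

Tray centre is (549,-191) with stand yaw about 103.6°. The lifter origin is (454,-419) with yaw 28°, and its size matches the spec. Next I'll go above the grip and down.

```bash
python3 -c "
from h import *
to([.454,-.4195,.19],28);to([.454,-.4195,.079],28)"
```

```text
now [ 0.461  -0.3271  0.3005] yaw 27.38 shift [-0.0487  0.079   0.1104] turn [-0.08  0.   -0.62]
now [ 0.461  -0.3271  0.3005] yaw 27.38 shift [-0.0487  0.0791  0.2214] turn [-0.08  0.   -0.62]
```

Call:
drive_tool:
  deltas:
    - [[0,-0.025,0.04,0.04,0,0,-0.6],[0,-0.049,0.079,0.09,0,0,-0.6],[0,-0.049,0.079,0.11,0,0,-0.6],[0,-0.049,0.079,0.11,0,0,-0.6],[0,-0.049,0.079,0.11,0,0,-0.6]]

```text
clock: 2.9
tcp_pos: [0.4549, -0.4196, 0.1926]
orientation: [0.001, 0.97, 0.243, 0.001]
wrist_force: [0.8, 0.7, 0.9]
finger_gap: 0.0854
grip_force: 0.0
```

Run:
```python
from h import *
c=calibration('wrist');p,d=read_camera('wrist');save('w2.png',p,None,1.2)
P=cloud(c,d);V=p.max(-1)
m=(P[...,2]>.112)&(P[...,2]<.128)&(abs(P[...,0]-.454)<.04)&(abs(P[...,1]+.419)<.04)
r=cv2.minAreaRect((P[m][:,:2]*1000).astype(np.float32));print(m.sum(),r,np.median(P[m],0))
to([.454,-.4195,.079],28)
```

```text
695 ((453.808349609375, -419.923095703125), (23.70349884033203, 19.913719177246094), 27.510080337524414) [ 0.45483989 -0.41934147  0.1204159 ]
now [ 0.4551 -0.42    0.1931] yaw 28.08 shift [-0.0009 -0.0013  0.1141] turn [ 0.16 -0.05  0.08]
```

View pics/w2.png

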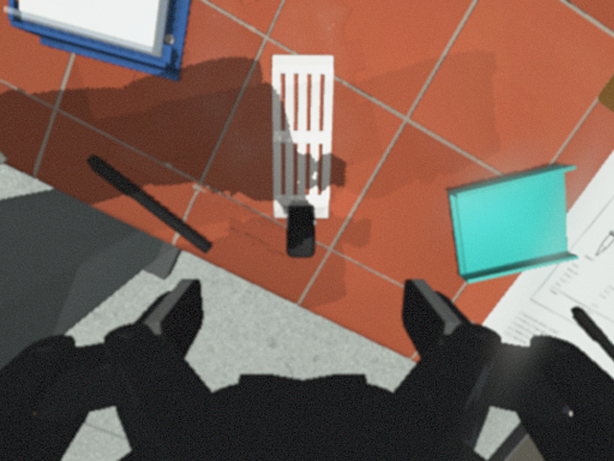

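The grip top at (301,232) measures 23.7 × 19.9 mm and is centred under the tool. Now I'll descend and grip.

Call:
drive_tool:
  deltas:
    - [[0,-0.001,-0.001,0.05,0,0,0.5],[0,-0.001,-0.001,0.09,0,0,0.5],[0,-0.001,-0.001,0.114,0,0,0.5],[0,-0.001,-0.001,0.114,0,0,0.5],[0,-0.001,-0.001,0.114,0,0,0.5],[255,-0.001,-0.001,0.114,0,0,0.5],[255,-0.001,-0.001,0.114,0,0,0.5],[255,-0.001,-0.001,0.114,0,0,0.5],[255,-0.001,-0.001,0.114,0,0,0.5],[255,-0.001,-0.001,0.114,0,0,0.5],[255,-0.001,-0.001,0.114,0,0,0.5]]
  newtons: 90

```text
clock: 4.32
tcp_pos: [0.4527, -0.4203, 0.0771]
orientation: [0.0, 0.971, 0.237, 0.0]
wrist_force: [-1.7, 0.3, 3.9]
finger_gap: 0.0188
grip_force: 88.0
```

```bash
python3 -c "
from h import *
s=get_state();print(s['grip_force'],s['finger_gap'],s['wrist_force'])
to([.454,-.4195,.15],28)"
```

```text
87.9677939414978 0.018800073286842876 [-1.67233925  0.31955164  3.94366371]
now [ 0.4527 -0.4203  0.0771] yaw 27.47 shift [ 0.0015 -0.0001 -0.0729] turn [ 0.02 -0.01 -0.53]
```

Call:
drive_tool:
  deltas:
    - [[255,0,0,-0.05,0,0,0],[255,0,0,-0.1,0,0,0],[255,0.03,0.01,-0.1,0,0,-10],[255,0.06,0.02,-0.1,0,0,-20],[255,0.09,0.03,-0.1,0,0,-30],[255,0.12,0.04,-0.1,0,0,-40],[255,0.14,0.049,-0.1,0,0,-50],[255,0.14,0.049,-0.1,0,0,-60],[255,0.14,0.049,-0.1,0,0,-70],[255,0.14,0.049,-0.1,0,0,-76],[255,0.14,0.049,-0.1,0,0,-76],[255,0.14,0.049,-0.1,0,0,-76]]

```text
clock: 5.82
tcp_pos: [0.5993, -0.399, 0.1762]
orientation: [-0.0, 0.62, 0.785, 0.0]
wrist_force: [-0.1, -0.1, -1.1]
finger_gap: 0.0192
grip_force: 88.6
```

Run:
```python
from h import *
c=calibration('wrist');p,d=read_camera('wrist');save('w3.png',p,None,1.5);np.savez('w3.npz',p=p,d=d,m=c['mtx'],W=c['world_from_camera'])
print(get_state()['grip_force'])
P=cloud(c,d);hsv=cv2.cvtColor(p,cv2.COLOR_RGB2HSV).astype(int);H,S,V=[hsv[...,i] for i in range(3)]
near=(abs(P[...,0]-.55)<.1)&(abs(P[...,1]+.19)<.1)
m=near&(S<60)&(V>140)&(P[...,2]>.036)&(P[...,2]<.06)
m=cv2.morphologyEx(m.astype(np.uint8),cv2.MORPH_OPEN,np.ones((3,3)))>0
r=cv2.minAreaRect((P[m][:,:2]*1000).astype(np.float32));print('gel',m.sum(),r)
m=(P[...,2]>.085)&(P[...,2]<.125)&(P[...,1]>-.37)&(P[...,1]<-.2)&(abs(P[...,0]-.58)<.06)
r=cv2.minAreaRect((P[m][:,:2]*1000).astype(np.float32));print('blade',m.sum(),r,np.percentile(P[m][:,2],[5,50,95]))
to([.5995,-.3995,.177],103.6)
```

```text
88.56303334236145
gel 112 ((562.88037109375, -241.74334716796875), (97.56488800048828, 4.966818332672119), 13.619824409484863)
blade 9606 ((579.447265625, -318.23052978515625), (56.255741119384766, 118.48058319091797), 13.389669418334961) [0.10098067 0.10216879 0.10335512]
now [ 0.5994 -0.3991  0.1764] yaw 103.39 shift [-0.0005  0.     -0.0006] turn [-0.02 -0.03 -0.21]
```

View pics/w3.png

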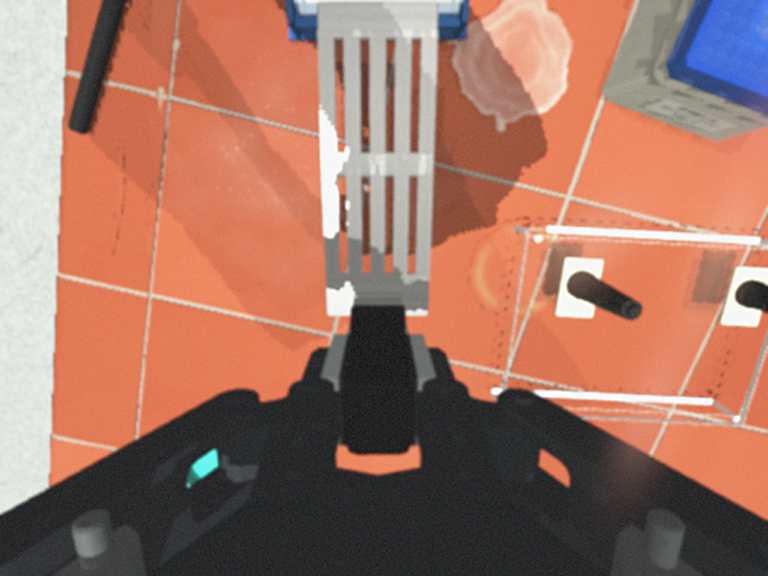

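The blade is level, yaw 103.4°, and points at the stand's open end (blue corners at (290,37) and (467,37)). One numeric check on lateral alignment before I insert.

Run:
```python
from h import *
z=np.load('w3.npz');p,d=z['p'],z['d'];c=dict(mtx=z['m'],world_from_camera=z['W'])
P=cloud(c,d);hsv=cv2.cvtColor(p,cv2.COLOR_RGB2HSV).astype(int);H,S,V=[hsv[...,i] for i in range(3)]
a=np.radians(103.5);X=np.array([np.cos(a),np.sin(a)]);Y=np.array([-X[1],X[0]])
loc=(P[...,:2]-np.array([.549,-.1908]))@np.stack([X,Y],1)*1000
bl=(H>95)&(H<140)&(S>90)&(loc[...,0]>-75)&(loc[...,0]<-30)&(abs(loc[...,1])<75)
for lo,hi in [(-.01,.003),(.003,.012),(.024,.034),(.034,.046)]:
    k=bl&(P[...,2]>lo)&(P[...,2]<hi);
    for s in (1,-1):
        kk=k&(s*loc[...,1]>0)
        if kk.sum()>5:print(lo,s,kk.sum(),np.percentile(loc[kk],[2,20,50,80,98],axis=0).round(1).T.tolist())
m=(P[...,2]>.085)&(P[...,2]<.125)&(P[...,1]>-.37)&(abs(loc[...,1])<40)&(loc[...,0]<-60)
A=np.c_[loc[m],np.ones(m.sum())];print('blade y',np.percentile(loc[m][:,1],[1,99]),'x',np.percentile(loc[m][:,0],[1,99]),'plane',np.linalg.lstsq(A,P[m][:,2]*1000,rcond=None)[0])
k=bl;print('blue y all',np.percentile(loc[k][:,1],[1,99]), 'pix', [np.nonzero(bl.any(0))[0][[0,-1]],np.nonzero(bl.any(1))[0][[0,-1]]])
```

```text
0.003 1 89 [[-61.4, -60.6, -58.8, -56.5, -55.2], [42.2, 44.4, 48.1, 51.7, 58.5]]
0.003 -1 90 [[-61.2, -60.2, -58.5, -56.6, -55.4], [-58.6, -55.9, -48.0, -44.0, -41.8]]
0.024 1 153 [[-61.7, -60.9, -58.5, -56.1, -51.4], [38.0, 40.9, 46.4, 50.1, 52.7]]
0.024 -1 143 [[-61.4, -60.9, -58.9, -56.1, -54.8], [-53.0, -49.6, -45.4, -41.1, -38.4]]
0.034 1 65 [[-61.5, -58.9, -55.2, -51.4, -49.8], [50.5, 50.8, 51.7, 52.7, 53.6]]
0.034 -1 66 [[-61.2, -59.3, -56.6, -53.2, -50.6], [-53.5, -52.9, -51.8, -50.7, -50.3]]
blade y [-27.38509908  27.7067875 ] x [-184.52425984  -73.30591756] plane [1.44402238e-03 2.75755683e-03 1.02344749e+02]
blue y all [-57.71409896  57.45502772] pix [array([191, 311]), array([ 0, 26])]
```

Call:
drive_tool:
  deltas:
    - [[255,0,0,0.04,0,0,0],[255,0,0,0.07,0,0,0],[255,0,0,0.085,0,0,0],[255,0,0,0.085,0,0,0],[255,0,0,0.085,0,0,0]]

```text
clock: 6.5
tcp_pos: [0.6003, -0.3997, 0.0934]
orientation: [0.001, 0.619, 0.785, 0.0]
wrist_force: [-0.2, -0.8, -1.1]
finger_gap: 0.019
grip_force: 88.5
```

Call:
drive_tool:
  deltas:
    - [[255,0.02,0,0,0,0,0],[255,0.04,0,0,0,0,0],[255,0.06,0,0,0,0,0],[255,0.08,0,0,0,0,0],[255,0.1,0,0,0,0,0],[255,0.12,0,0,0,0,0],[255,0.132,0,0,0,0,0],[255,0.138,0,0,0,0,0],[255,0.138,0,0,0,0,0],[255,0.138,0,0,0,0,0]]

```text
clock: 7.75
tcp_pos: [0.5676, -0.2656, 0.0919]
orientation: [0.0, 0.62, 0.785, -0.0]
wrist_force: [-0.2, 0.0, -0.3]
finger_gap: 0.0191
grip_force: 88.6
```

Run:
```python
from h import *
c=calibration('wrist');p,d=read_camera('wrist');save('w4.png',p,None,1.2)
to([.567,-.265,.0911],103.5);s=get_state();print(s['wrist_force'],s['grip_force'])
```

```text
now [ 0.5676 -0.2656  0.0918] yaw 103.44 shift [ 0.0007 -0.0004  0.0007] turn [ 0.02  0.02 -0.06]
[ 0.62640714  0.29619782 -1.71919157] 88.59604954719543
```

View pics/w4.png

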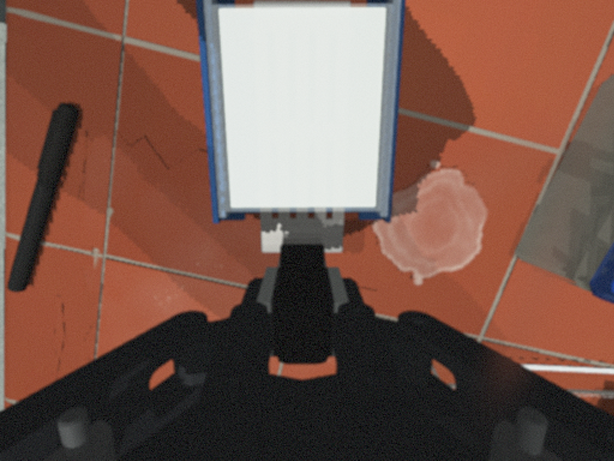

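The blade runs down the middle of the tunnel under the tray, with no contact force. Now I'll lift gently.

Call:
drive_tool:
  deltas:
    - [[255,0,0,-0.006,0,0,0],[255,0,0,-0.01,0,0,0],[255,0,0,-0.014,0,0,0],[255,0,0,-0.02,0,0,0],[255,0,0,-0.03,0,0,0],[255,0,0,-0.045,0,0,0],[255,0,0,-0.065,0,0,0],[255,0,0,-0.085,0,0,0],[255,0,0,-0.105,0,0,0],[255,0,0,-0.12,0,0,0],[255,0,0,-0.13,0,0,0],[255,0,0,-0.13,0,0,0]]

```text
clock: 9.3
tcp_pos: [0.5677, -0.2651, 0.2226]
orientation: [0.001, 0.619, 0.785, 0.0]
wrist_force: [-1.3, 0.0, -2.9]
finger_gap: 0.019
grip_force: 88.5
```

```bash
cat >> h.py <<'E'
def carried(c,p,d):
    "gel on the carried tray: rect in xy (mm) and tilt of its surface"
    P=cloud(c,d);hsv=cv2.cvtColor(p,cv2.COLOR_RGB2HSV).astype(int);t,M=tool()
    L=(P-t)@M
    m=(L[...,0]>.012)&(L[...,0]<.16)&(abs(L[...,1])<.06)&(L[...,2]>.03)&(L[...,2]<.075)&(hsv[...,1]<60)&(hsv[...,2]>140)
    m=cv2.morphologyEx(m.astype(np.uint8),cv2.MORPH_OPEN,np.ones((5,5)))>0
    Q=P[m];r=cv2.minAreaRect((Q[:,:2]*1000).astype(np.float32));A=np.c_[Q[:,:2],np.ones(len(Q))]
    l=L[m]*1000;print('gel',m.sum(),r,'z',np.median(Q[:,2]).round(4),'slope',np.linalg.lstsq(A,Q[:,2],rcond=None)[0][:2].round(3))
    print('in tool frame x',np.percentile(l[:,0],[1,99]).round(1),'y',np.percentile(l[:,1],[1,99]).round(1),'rows',np.nonzero(m.any(1))[0][[0,-1]])
E
python3 - <<'E'
from h import *
c=calibration('wrist');p,d=read_camera('wrist');save('w5.png',p,None,1.2);carried(c,p,d)
to([.54,.04,.225],97);s=get_state();print(s['wrist_force'],s['grip_force'],s['joint_pos'].round(2))
E
```

```text
gel 21945 ((549.8024291992188, -188.46710205078125), (95.29481506347656, 114.10519409179688), 14.157733917236328) z 0.1596 slope [ 0.01  -0.003]
in tool frame x [ 23.6 132.2] y [-44.2  46.5] rows [  4 175]
now [ 0.5674 -0.2649  0.2218] yaw 103.47 shift [ 0.3029  0.0444 -0.0032] turn [0.01 0.   6.47]
[ 0.25782712 -0.14810067 -2.77413263] 88.49479794502258 [-0.56  0.42  0.17  1.33  0.    0.77]
```

View pics/w5.png

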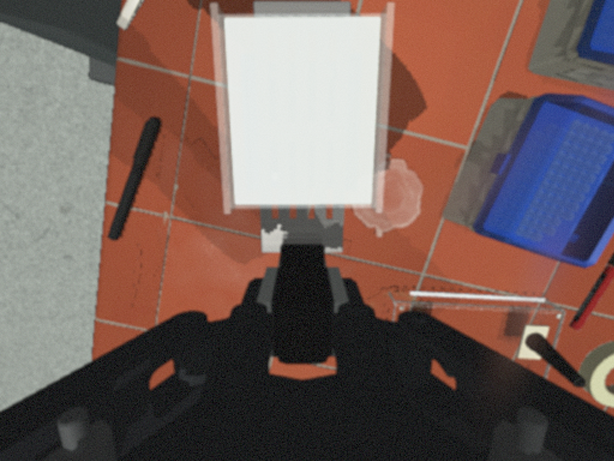

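The tray sits squarely on the blade, level and clear of the stand. Next I'll carry it toward the tank and measure the dish.

Call:
drive_tool:
  deltas:
    - [[255,0.008,0.001,0,0,0,0.5],[255,0.025,0.003,0,0,0,1],[255,0.048,0.006,0,0,0,1.5],[255,0.073,0.009,0,0,0,2],[255,0.098,0.012,0,0,0,3],[255,0.123,0.015,0,0,0,4],[255,0.148,0.018,0,0,0,4.5],[255,0.168,0.021,0,0,0,5],[255,0.182,0.023,0,0,0,5.5],[255,0.188,0.023,0,0,0,5.5],[255,0.188,0.023,0,0,0,5.5]]

```text
clock: 10.72
tcp_pos: [0.5458, -0.0765, 0.2218]
orientation: [0.0, 0.656, 0.755, -0.0]
wrist_force: [0.2, 0.3, -2.6]
finger_gap: 0.0188
grip_force: 88.4
```

Run:
```python
from h import *
c=calibration('wrist');p,d=read_camera('wrist');carried(c,p,d)
I=[p]
for n in ('top','side','wrist'):
    c=calibration(n);
    if n!='wrist': p,d=read_camera(n)
    P=cloud(c,d);hsv=cv2.cvtColor(p,cv2.COLOR_RGB2HSV).astype(int)
    m=(hsv[...,1]<90)&(hsv[...,2]>90)&(P[...,2]>.030)&(P[...,2]<.052)&(abs(P[...,0]-.47)<.09)&(abs(P[...,1]-.335)<.13)
    Q=P[m][:,:2]*1000
    if len(Q)>50:
        k=cv2.minAreaRect(Q.astype(np.float32));print(n,len(Q),k, 'z',np.percentile(P[m][:,2],[10,50,90]),'pct',np.percentile(Q,[1,99],axis=0).round())
    I.append(p)
save('three.png',np.hstack([I[0][:, :],I[1][110:210,90:290].repeat(2,0).repeat(2,1)[:384] if 0 else cv2.resize(I[1][110:260,90:290],(512,384)),]),None,.78)
```

```text
gel 20663 ((536.4207153320312, 1.2184410095214844), (92.47551727294922, 114.84968566894531), 7.809764385223389) z 0.1588 slope [ 0.003 -0.005]
in tool frame x [ 24.5 132.9] y [-44.2  44.3] rows [ 10 173]
side 423 ((467.2425537109375, 336.9002685546875), (191.67295837402344, 137.77915954589844), 86.18931579589844) z [0.03197263 0.03936637 0.04295322] pct [[396. 241.]
 [538. 433.]]
```

View pics/three.png

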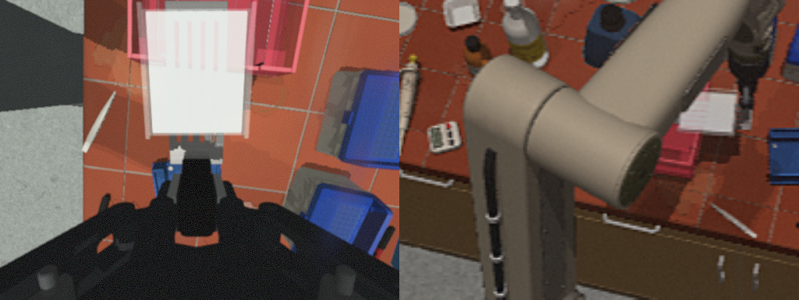

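The tray is steady. The side view puts the dish at (467,336) with long-axis yaw about 87°, which agrees with the first top view. Next: across the tank, staying high above the dish.

Call:
drive_tool:
  deltas:
    - [[255,0.008,-0.001,-0.005,0,0,0.5],[255,0.028,-0.003,-0.01,0,0,1],[255,0.058,-0.006,-0.01,0,0,2],[255,0.093,-0.01,-0.01,0,0,3],[255,0.128,-0.014,-0.01,0,0,4],[255,0.163,-0.018,-0.01,0,0,5],[255,0.198,-0.022,-0.01,0,0,6],[255,0.233,-0.026,-0.01,0,0,7.5],[255,0.268,-0.03,-0.01,0,0,9],[255,0.303,-0.034,-0.01,0,0,10],[255,0.33,-0.036,-0.01,0,0,11],[255,0.342,-0.036,-0.01,0,0,11]]

```text
clock: 12.38
tcp_pos: [0.4623, 0.2582, 0.2322]
orientation: [-0.0, 0.725, 0.689, 0.0]
wrist_force: [-0.0, -0.2, -2.2]
finger_gap: 0.0193
grip_force: 88.4
```

Call:
drive_tool:
  deltas:
    - [[255,0,0,0,0,0,0],[255,0,0,0,0,0,0],[255,0,0,0,0,0,0]]

```text
clock: 12.75
tcp_pos: [0.4631, 0.2561, 0.2318]
orientation: [0.0, 0.726, 0.688, -0.0]
wrist_force: [0.6, -0.0, -2.9]
finger_gap: 0.0191
grip_force: 88.3
```

Run:
```python
from h import *
c=calibration('wrist');p,d=read_camera('wrist');carried(c,p,d);print(tool()[0])
np.savez('w6.npz',p=p,d=d,m=c['mtx'],W=c['world_from_camera']);save('w6.png',p,None,1.5)
P=cloud(c,d);hsv=cv2.cvtColor(p,cv2.COLOR_RGB2HSV).astype(int)
m=(hsv[...,1]<90)&(hsv[...,2]>90)&(P[...,2]>.034)&(P[...,2]<.050)&(abs(P[...,0]-.47)<.1)&(abs(P[...,1]-.335)<.13)
Q=P[m][:,:2]*1000;print(len(Q),cv2.minAreaRect(Q.astype(np.float32)))
for lo,hi in [(0,.467),(.467,1)]:
    k=m&(P[...,0]>lo)&(P[...,0]<hi);q=P[k][:,:2]*1000
    if len(q)>20:
        print(len(q),np.percentile(q,[1,50,99],axis=0).round(1).tolist(),cv2.minAreaRect(q.astype(np.float32)))
```

```text
gel 21794 ((467.5463562011719, 335.71954345703125), (116.41864013671875, 94.917724609375), 87.01886749267578) z 0.1688 slope [-0.008 -0.003]
in tool frame x [ 24.  133.4] y [-45.5  44.1] rows [  6 172]
[0.46311235 0.25619337 0.23186067]
300 ((463.7185974121094, 247.3226776123047), (14.402621269226074, 135.93222045898438), 87.52136993408203)
138 [[396.6, 244.3], [410.2, 247.9], [455.7, 257.3]] ((425.24029541015625, 247.1163787841797), (10.2166748046875, 60.686405181884766), 78.82789611816406)
162 [[468.0, 238.3], [515.7, 243.0], [530.7, 251.5]] ((500.420654296875, 242.34103393554688), (64.4755859375, 13.169151306152344), 5.770196437835693)
```

View pics/w6.png

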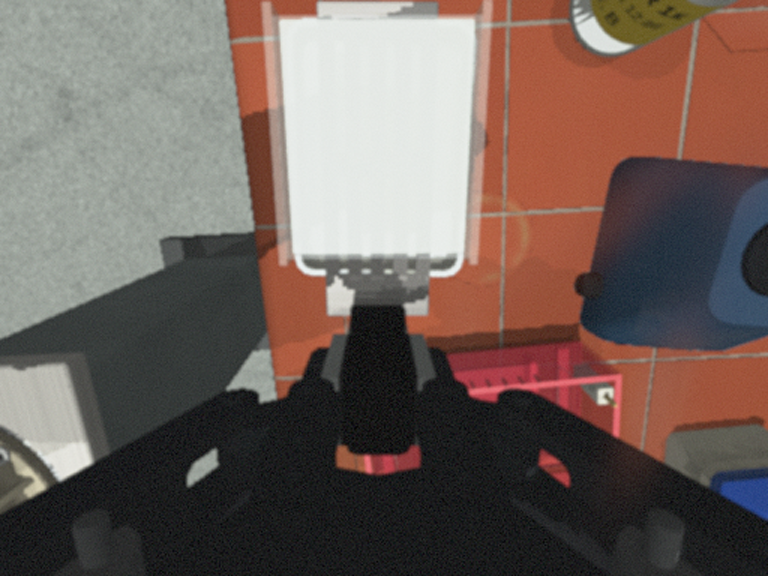

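Over the dish: the near rim shows at (297–463, 270) px. It gives the dish centre at about (468,333) and yaw about 87.5°. The tray is at (467.5,335.7) with yaw 87.0°, so I'll descend slowly.

Call:
drive_tool:
  deltas:
    - [[255,-0.002,0,0.008,0,0,0],[255,-0.002,0,0.022,0,0,0],[255,-0.002,0,0.038,0,0,0],[255,-0.002,0,0.054,0,0,0],[255,-0.002,0,0.07,0,0,0],[255,-0.002,0,0.082,0,0,0],[255,-0.002,0,0.091,0,0,0],[255,-0.002,0,0.096,0,0,0],[255,-0.002,0,0.098,0,0,0],[255,-0.002,0,0.098,0,0,0],[255,-0.002,0,0.098,0,0,0],[255,-0.002,0,0.098,0,0,0]]

```text
clock: 14.3
tcp_pos: [0.4629, 0.2551, 0.1342]
orientation: [0.0, 0.726, 0.688, 0.0]
wrist_force: [0.2, 0.6, -3.2]
finger_gap: 0.0192
grip_force: 88.4
```

Run:
```python
from h import *
c=calibration('wrist');p,d=read_camera('wrist');carried(c,p,d);print(tool()[0],get_state()['wrist_force'])
ps,ds=read_camera('side')
P=cloud(c,d);hsv=cv2.cvtColor(p,cv2.COLOR_RGB2HSV).astype(int)
m=(hsv[...,1]<90)&(hsv[...,2]>90)&(P[...,2]>.034)&(P[...,2]<.048)&(abs(P[...,0]-.47)<.1)&(abs(P[...,1]-.335)<.13)
Q=P[m][:,:2]*1000;print('rim',len(Q),cv2.minAreaRect(Q.astype(np.float32)))
a=cv2.resize(p,(533,400));b=cv2.resize(ps[220:320,190:290],(400,400))
save('fin.png',np.hstack([a[:, :400],b]))
```

```text
gel 23535 ((467.30548095703125, 336.302978515625), (119.54071807861328, 96.31422424316406), 86.99717712402344) z 0.0712 slope [ 0.001 -0.009]
in tool frame x [ 24.2 137. ] y [-46.8  46.8] rows [  0 175]
[0.46291673 0.25508988 0.13413813] [-0.36807142 -0.50314626 -3.09752211]
rim 3706 ((468.001708984375, 322.56201171875), (165.48252868652344, 138.20089721679688), 86.45587158203125)
```

View pics/fin.png

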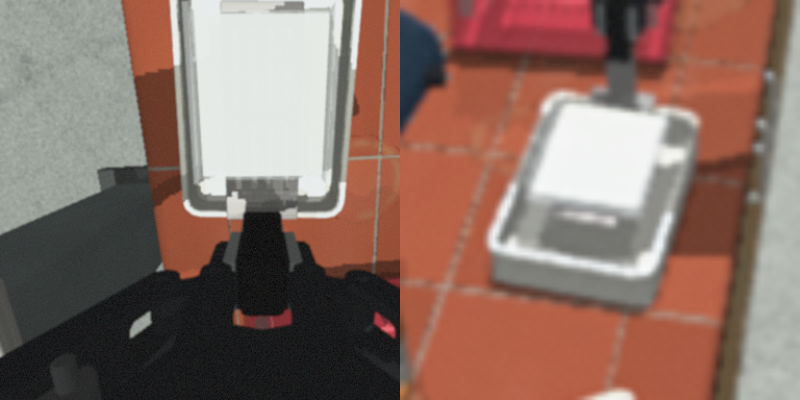

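The final view shows the tray centred between the rim walls, with a lateral offset of about 1.5 mm. It is level, and the blade is about 15 mm above the rim. I'll hand in.

```bash
python3 -c "
from workcell import *
print(hand_in())"
```

```text
the job is handed in; nothing more can be done
None
```

I handed the job in (it returned no verdict): the gripper still holds the lifter, with the tray level and centred within about 2 mm over the dish, and the blade about 15 mm above the rim. I saw no sign that anything else was touched.

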